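# Turn the drying board over in its rack

### The job

The small wooden board leans in its drying rack with its footed underside facing up; turn it over in the rack so that it leans on the opposite rest bar with its grooved cutting face up, its lower edge still in the channel. Either the honey jar or the mug stands where the board must come down: move that one out of the way first, leaving it standing upright on the worktop. Let the board down gently instead of letting it flop over, and knock nothing over.

Things in the scene. Friction and masses are not known exactly. Their poses are not given: they have to be found in the camera images.
- rack: Fixed steel rack. Origin: centre of its underside on the worktop; x along the foot channel (away from the robot), y across it to the left, z up. Channel centred on y = 0: floor at z = 10 mm, two round lips (radius 4 mm, axes y = +-16, z = 17 mm), end plates 26 mm high, inner faces x = +-92 mm. In it the board pivots freely about the line y = 0, z = 12 mm; past upright it falls by itself.
- bar_start (a point): Middle of the +y rest bar, which carries the board at the start: round, radius 4 mm, along the rack's x from -55 to +55 mm, at y = +71, z = 51.5 mm in the rack's frame, on two thin legs at its ends.
- bar_end (a point): Middle of the like -y rest bar (y = -71, z = 51.5 mm), empty at the start, on which the board must end, leaning 30 degrees above the horizontal: board centre then near y = -50, z = 50 mm in the rack's frame, its +z 30 degrees (0.52 rad) from vertical. Its free edge then reaches y = -114 mm at z = 82 mm.
- board: Loose wooden board, 160 (x) by 140 (y) by 12 mm (z), 0.15 to 0.3 kg; origin at its centre. +z leaves the cutting face with a thin dark groove; the -z face has four rubber feet (14 mm across, 3 mm high, at x = +-68, y = +-30 mm). The +y edge stands in the channel, its x along the rack's x. At the start it leans 30 degrees above the horizontal to the rack's +y, its +z down.
- board_edge (a point): Middle of the board's raised free edge (its -y edge, 70 mm from its centre), at the start near y = +111, z = 82 mm in the rack's frame, 50 mm beyond the rest bar and free below.
- jar_honey: Loose honey jar, red lid, upright, round, 65 mm across the lid (60 mm the body), 100 mm high, 0.44 kg. Origin: centre of its underside. On the worktop, either in the way (0.124 to 0.133 m to the -y side of the rack's channel, 0 to 40 mm along the rack's +x) or farther back on the right.
- mug: Loose white mug, upright, cup 78 mm across, 97 mm high, open at the top, wall 5 to 12 mm, about 0.24 kg. Origin: on the worktop, below the middle of cup and handle together: the cup's axis is 19 mm from it along its +y, the handle reaches 58 mm along its -y. The handle points away from the robot, up to 0.6 rad to the left. It stands in the other one of the two places.
- bottle_stopper: Black bottle stopper standing upright at the left, 27 mm across, 65 mm high; origin centre of its underside. Bystander: do not knock it over. Between it and the rack the worktop is free. The sink opens beyond x = 0.52 m where y > 0 (world); the worktop ends at y = +0.45 and y = -0.26 m; a bowl and a brush lie at the left nearer than x = 0.32 m.
- cream_tube: Cream tube standing on its cap, 44 x 54 mm, 140 mm high; origin centre of its underside. Bystander: do not knock it over.
- soap_pump: Pump bottle, 64 x 49 mm, 160 mm high, at the back on the right; origin centre of its underside. Bystander: do not knock it over.
Not all that is in view belongs to the job. Of the things shaped like the jar_honey, the red one is meant.

How it is judged:
By the outcome, as a careful person would: the job done as asked, in the order asked, and still so for the second after the job is handed in, with the robot touching nothing.
It also fails if it takes over 58 s, if anything falls off the work surface, if the arm or the gripper's body presses on something with over 40 N, if the wrist force passes 120 N, or if a joint passes its speed limit or range.

### The arm

A 6-joint arm with a two-finger parallel gripper is mounted at the origin on the work surface; the furniture and walls round the work are solid. World frame = base frame: x ahead of the robot, y to its left, z up, the work surface at z = 0. Lengths are in mm, angles in rad, forces in N, time in s.
With the tool pointing down it reaches from about 275 to 1000 mm from the base axis. Payload 8.4 kg.
Tool frame: the origin (TCP) lies between the finger pads; the fingertips stand 22 mm ahead of it and the grasp point (between the pads) lies 3 mm ahead of it; z points along the fingers, y is the line along which they close (so a half turn about z gives the same grasp; the last joint's range is limited). The gripper opens to 85 mm and grips with 20 to 120 N. Pads are 22 mm wide; open, the fingers measure 114 mm over their backs; the gripper's body (76 mm by 85 mm) begins 54 mm behind the grasp point. The pads swing forward as they close: fully open they stand 13 mm farther back than shut.
Start: joints at [1.222, 0.353, 1.633, -0, 1.155, -0.002], TCP at [212.43, 587.794, 253.281] pointing down, gripper open.
Joint ranges: [-2.63, 2.63], [-0.92, 2.1], [0.06, 2.66], [-1.3, 4.44], [0, 2.69], [-3.02, 3.02]. Speed limits (rad/s): [2.22, 2.22, 2.79, 3.14, 3.14, 3.14].

### API

Orientations are given as [roll, pitch, yaw] about the fixed x, y, z axes, in that order (R = Rz(yaw) Ry(pitch) Rx(roll)).
In Python, from rig import r, grab_frame gives the robot as it stands.
- The arm moves only by the shell command python3 -m inch 'ROWS' [FORCE]. ROWS is JSON, a list of rows, each a list of 7 numbers: the turn, a rotation vector about the tool's x, y, z as a fraction of full scale, then the shift along the tool's x, y, z as a fraction of full scale, then the closure, from 0 (fully open) to 1 (shut). In form: [[rx, ry, rz, dx, dy, dz, fingers], ...]. A call has 1 to 8 rows; each row shifts and turns the commanded pose from where the row before left it, along the tool's axes as they then stand; what a row does not reach is not made up. Full scale, the value 1, is 2.5 cm for a shift and pi rad for a turn. A row lasts 1/12 s, in which the tool goes at most 41.7 mm and 7.16 degrees, less where a joint would pass 70% of its speed; a pose out of reach is approached as far as the arm can. A call with a number of a shift or a turn outside -1 to 1 is refused whole. A call with a gripper value outside its range is refused whole. The fingers move at their own pace and stop on an object; FORCE is the grip in N (left out, the last holds). Time passes only in rows, so rows that do not move let the fingers close. It gives the time, the measured TCP pose, the force, the opening and the grip force at its end, in the units of the state.
- r.sense(): the state, without advancing time (a new reading comes with each control period).
- grab_frame(name): name is "side" or "top" or "wrist"; returns a dict with "pixels" (400x640x3 uint8, red, green, blue), "z_map" (400x640 float32, mm along the optical axis (not along the pixel's ray), 0 where there is no reading), "vertical_fov" (degrees; the focal length in pixels is half the picture's height over the tangent of half this angle, whatever the lens; pixels are square), "cx", "cy" (the principal point, pixels), "dist" ([k1, k2, p1, p2, k3] as OpenCV has them; the pictures are not rectified), "cam_to_world" (4x4, takes a point from camera to world coordinates). Camera axes: x right, y down, z forward; pixel columns grow to the right and rows downward; lengths in mm; the calibration is good to about 2 mm. A picture is of the moment at which its call begins.
- r.sign_off(): hands the job in; it is judged then, once.
The state is a dict: "clock": time; "qpos": joint angles; "qvel": joint speeds; "joint_efforts": joint torques, N m; "eef_pos": TCP position; "tcp_rot": TCP orientation; "contact_force": force on the tool from outside, world axes, zero at the start; "wrist_torque": the same for the moment, N m; "opening": opening from 0.0 (shut) to 1.0 (fully open); "grasp_force": force on a finger pad.
Only numpy, scipy, OpenCV 4.12 (cv2) and the standard library are available. Lean on these libraries where they do the work, as an engineer would, in place of code of your own. Each camera call takes 0.05 s, during which the arm holds its last target. There are 200 camera calls.

## Working session

There is one attempt and no reset: what is moved stays moved. The work goes in short steps, Python scripts to look and compute and a shell command to move; the robot and the scene stay as the last step left them, time stands still between calls to the robot, and variables do not carry over. Pictures are saved under pics/ and viewed, at most 10 in all, crops included, and the job is handed in when it is done.

```bash
mkdir -p pics; ls
cat > h.py <<'E'
import numpy as np, cv2, pickle
from rig import r, grab_frame
def K(f):
    fl=200/np.tan(np.radians(f['vertical_fov'])/2)
    return np.array([[fl,0,f['cx']],[0,fl,f['cy']],[0,0,1.]])
def cloud(f):
    h,w=f['z_map'].shape
    u,v=np.meshgrid(np.arange(w),np.arange(h))
    p=cv2.undistortPoints(np.stack([u,v],-1).reshape(-1,1,2).astype(float),K(f),np.array(f['dist'])).reshape(h,w,2)
    z=f['z_map'].astype(float)
    P=np.dstack([p*z[...,None],z])
    T=np.array(f['cam_to_world'])
    W=P@T[:3,:3].T+T[:3,3]
    W[z==0]=np.nan
    return W
def save(f,n): cv2.imwrite('pics/'+n,cv2.cvtColor(np.asarray(f['pixels']),cv2.COLOR_RGB2BGR))
E
python3 - <<'E'
from h import *
for n in('top','side'):
    f=grab_frame(n); save(f,n+'0.png'); pickle.dump(dict(f),open(n+'.pkl','wb')); print(n,np.round(f['cam_to_world'],2).tolist(),f['dist'],f['vertical_fov'])
print(r.sense())
E
```

```text
pics
top [[-0.0, -0.99, 0.11, 396.03], [-1.0, 0.0, -0.01, 86.47], [0.01, -0.11, -0.99, 1513.75], [0.0, 0.0, 0.0, 1.0]] [0.02977025 0.         0.         0.         0.        ] 42.46746943639918
side [[-1.0, 0.03, -0.03, 582.39], [0.04, 0.33, -0.94, 957.4], [-0.02, -0.94, -0.33, 399.2], [0.0, 0.0, 0.0, 1.0]] [-0.06411818  0.          0.          0.          0.        ] 57.357660718408034
{'clock': 0.1, 'qpos': array([ 1.22159246e+00,  3.53606788e-01,  1.63406963e+00,  2.63461482e-05,
        1.15519417e+00, -2.43176175e-03]), 'qvel': array([ 0.0014278 , -0.00269346, -0.00156694,  0.00038137, -0.00088879,
       -0.00142889]), 'joint_efforts': array([ 1.59541737e-04, -6.06361985e+01, -3.42822897e+01, -2.49984362e-05,
        3.99434750e-03, -4.96746725e-05]), 'eef_pos': array([212.28773321, 587.41201133, 252.61508662]), 'tcp_rot': array([-3.14031478e+00, -2.71973408e-05,  2.79480988e+00]), 'contact_force': array([ 0.94607299, -0.87194664,  0.23290212]), 'wrist_torque': array([ 0.04551476, -0.00683841,  0.02876976]), 'grasp_force': 0.0, 'opening': 0.9990605775367281}
```

View pics/top0.png

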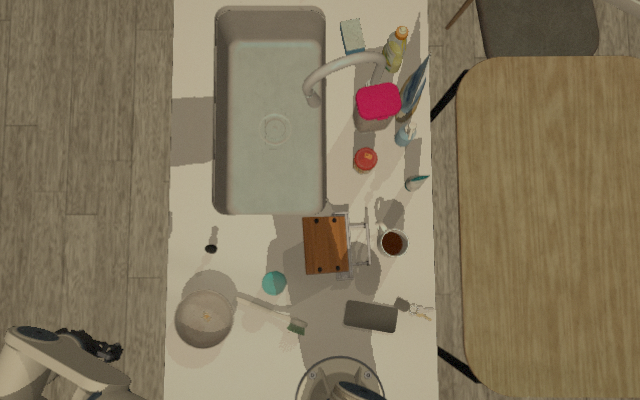

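View pics/side0.png

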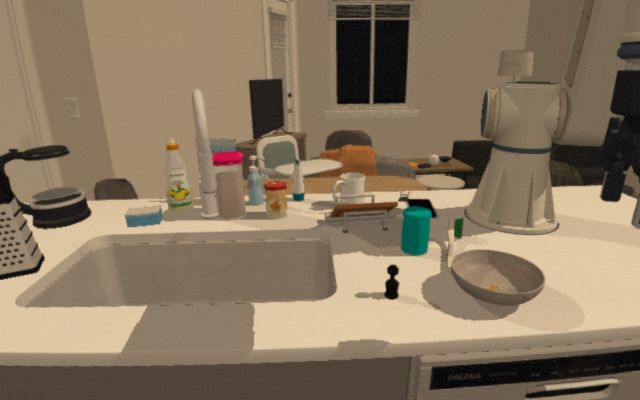

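The top view shows the board at (326,245) and the mug in the way at (392,242), with its handle toward (381,205). The red jar is at (365,159), the stopper at (211,249) and the cream tube at (415,183). Next I'll measure them.

Run:
```python
from h import *
f=pickle.load(open('top.pkl','rb')); W=cloud(f); im=np.asarray(f['pixels'])
hsv=cv2.cvtColor(im,cv2.COLOR_RGB2HSV)
def box(u0,u1,v0,v1):
    m=np.zeros(im.shape[:2],bool); m[v0:v1,u0:u1]=1; return m
Z=W[...,2]
# board
m=box(295,355,205,285)&(hsv[...,0]<16)&(hsv[...,1]>120)&(Z>15)
P=W[m]; c=np.nanmedian(P,0); 
ctr=cv2.minAreaRect(P[:,:2].astype(np.float32)); print('board',m.sum(),ctr,cv2.boxPoints(ctr).round(1).tolist())
A=np.c_[P[:,:2],np.ones(len(P))]; co=np.linalg.lstsq(A,P[:,2],rcond=None)[0]; print('plane',co, 'grad dir',np.arctan2(co[1],co[0]),'tilt deg',np.degrees(np.arctan(np.hypot(*co[:2]))), 'zrange',np.percentile(P[:,2],[1,99]))
# mug
m=box(370,412,190,262)&(Z>85)&(Z<110); P=W[m].astype(np.float32)
print('mug rim',m.sum(),cv2.minEnclosingCircle(P[:,:2].copy()),P.max(0),P.min(0))
m=box(370,400,190,262)&(Z>30); P=W[m]; i=np.argsort(-P[:,0])[:15]; print('handle tip',P[i].mean(0))
m=box(350,382,145,175)&(Z>85); P=W[m].astype(np.float32); print('jar',cv2.minEnclosingCircle(P[:,:2].copy()),np.median(P[:,2]))
for n,b in dict(stopper=(200,222,238,258),tube=(400,432,168,195),pump=(390,420,115,150),teal=(258,290,268,298),pad=(340,432,290,340)).items():
    m=box(*b)&(Z>12); P=W[m]; print(n,P.shape,np.nanpercentile(P,[2,50,98],axis=0).round(0).tolist())
# rack grey pixels
m=box(325,375,203,285)&(Z>14)&(hsv[...,1]<60); P=W[m]; print('rack',np.percentile(P,[1,50,99],axis=0).round(0).tolist())
y=P[(P[:,2]>45)&(P[:,2]<65)]; print('bar?',len(y),np.median(y,0),np.percentile(y,[2,98],axis=0))
cv2.imwrite('pics/crop.png',cv2.resize(cv2.cvtColor(im[185:300,285:435],cv2.COLOR_RGB2BGR),None,fx=5,fy=5,interpolation=cv2.INTER_CUBIC))
```

```text
board 2308 ((442.762451171875, 40.443912506103516), (159.39630126953125, 123.07705688476562), 4.39730978012085) [[358.6000061035156, 95.69999694824219], [368.0, -27.0], [526.9000244140625, -14.800000190734863], [517.5, 107.9000015258789]]
plane [-4.07389385e-02  5.82181303e-01  5.24748316e+01] grad dir 1.6406588209063917 tilt deg 30.26804692968875 zrange [19.68736824 92.70017869]
mug rim 181 ((456.53179931640625, -139.6653289794922), 54.10966110229492) [ 502.36386  -107.080696  103.53315 ] [ 408.0249  -186.42175   85.01475]
handle tip [ 504.16397235 -108.77188213   73.84040777]
jar ((678.7130126953125, -72.45109558105469), 32.657649993896484) 98.26637
stopper (81, 3) [[419.0, 357.0, 12.0], [429.0, 365.0, 59.0], [441.0, 378.0, 69.0]]
tube (252, 3) [[598.0, -233.0, 21.0], [611.0, -206.0, 99.0], [631.0, -190.0, 141.0]]
pump (499, 3) [[729.0, -210.0, 18.0], [754.0, -183.0, 90.0], [818.0, -138.0, 162.0]]
teal (466, 3) [[307.0, 154.0, 39.0], [336.0, 182.0, 99.0], [365.0, 212.0, 105.0]]
pad (218, 3) [[197.0, -169.0, 12.0], [233.0, -83.0, 13.0], [278.0, -17.0, 17.0]]
rack [[343.0, -86.0, 14.0], [438.0, -29.0, 24.0], [536.0, 17.0, 60.0]]
bar? 122 [445.1188849  -80.23837396  54.55969859] [[377.86951565 -85.8797179   45.95822329]
 [501.83411853   7.73719712  60.68523905]]
```

View pics/crop.png

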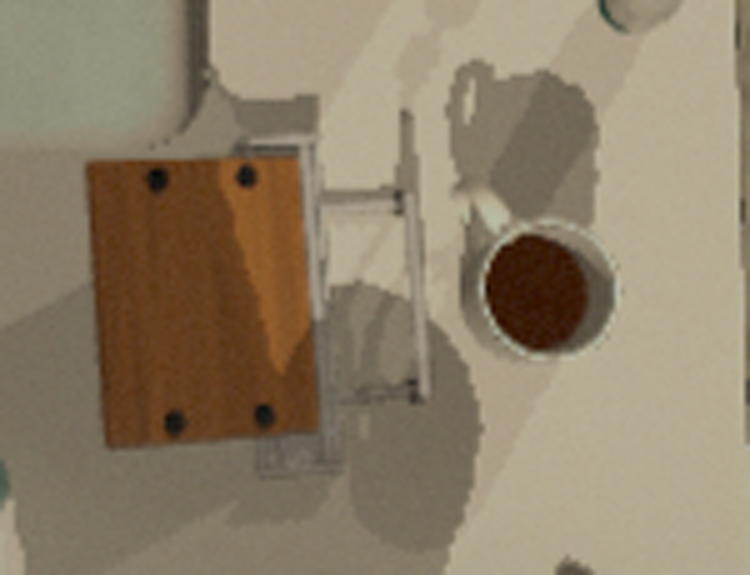

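```bash
cat >> h.py <<'E'
from scipy.spatial.transform import Rotation as Ro
def go(p,R=None):
    "remaining shift/turn in tool axes, in row units"
    s=r.sense(); R0=Ro.from_euler('xyz',s['tcp_rot'])
    print('clk',round(s['clock'],2),'pos',s['eef_pos'].round(1),'rpy',s['tcp_rot'].round(3),'q',s['qpos'].round(3),'op',round(s['opening'],2))
    print('shift units',(R0.inv().apply(np.array(p)-s['eef_pos'])/25).round(2))
    if R is not None: 
        print('turn units',((R0.inv()*R).as_rotvec()/np.pi).round(4),'shift after turn',(R.inv().apply(np.array(p)-s['eef_pos'])/25).round(2))
    open('log.txt','a').write(repr([s['qpos'].tolist(),s['eef_pos'].tolist(),s['tcp_rot'].tolist()])+'\n')
E
python3 - <<'E'
from h import *
f=pickle.load(open('top.pkl','rb')); W=cloud(f); Z=W[...,2]
P=W[225:262,375:415].reshape(-1,3); P=P[(P[:,2]>88)&(P[:,2]<106)]
q=P[P[:,0]<470]
A=np.c_[2*q[:,:2],np.ones(len(q))]; c=np.linalg.lstsq(A,(q[:,:2]**2).sum(1),rcond=None)[0]; print('cup circle',c[:2],np.sqrt(c[2]+c[0]**2+c[1]**2), 'coffee',W[243,388],W[246,394])
R=Ro.from_euler('xyz',[np.pi,0,-0.54+np.pi/2])
go([416,-129,200],R)
E
python3 -m inch '[[0,0,0.0374,0,0,0,0.5],[0,0,0.0374,0,0,0,0.5],[0,0,0.0374,0,0,0,0.5],[0,0,0.0374,0,0,0,0.5],[0,0,0.0374,0,0,0,0.5],[0,0,0.0374,0,0,0,0.5],[0,0,0.0374,0,0,0,0.5],[0,0,0.0374,0,0,0,0.5]]'
python3 -m inch '[[0,0,0.0374,0,0,0,0.5],[0,0,0.0374,0,0,0,0.5],[0,0,0.0374,0,0,0,0.5],[0,0,0.0374,0,0,0,0.5],[0,0,0.0374,0,0,0,0.5],[0,0,0.0374,0,0,0,0.5],[0,0,0.0374,0,0,0,0.5]]'
python3 - <<'E'
from h import *
go([416,-129,200],Ro.from_euler('xyz',[np.pi,0,-0.54+np.pi/2]))
E
```

```text
cup circle [ 444.28189852 -148.24743205] 36.996917494010695 coffee [ 446.46092661 -143.19325878   12.81513345] [ 437.34375017 -158.22140064   26.50841016]
clk 0.1 pos [212.3 587.4 252.6] rpy [-3.14  -0.     2.795] q [ 1.222  0.354  1.634  0.     1.155 -0.002] op 1.0
shift units [-17.4  -24.18   2.14]
turn units [-3.000e-04  4.000e-04  5.615e-01] shift after turn [-20.39  21.72   2.1 ]
clock: 0.77
eef_pos: [212.3, 587.5, 252.8]
tcp_rot: [-3.141, 0.001, 1.849]
contact_force: [0.3, -0.8, -0.8]
opening: 0.502
grasp_force: 0.0
clock: 1.35
eef_pos: [212.3, 587.5, 252.8]
tcp_rot: [3.141, 0.001, 1.027]
contact_force: [-0.9, -0.6, -0.2]
opening: 0.503
grasp_force: 0.0
clk 1.35 pos [212.3 587.5 252.8] rpy [3.141e+00 1.000e-03 1.027e+00] q [1.222 0.353 1.634 0.    1.155 1.766] op 0.5
shift units [-20.3   21.81   2.13]
turn units [ 0.      0.0003 -0.0014] shift after turn [-20.39  21.72   2.11]
```

```bash
python3 -m inch '[[0,0,0,-0.92,0.99,0,0.5],[0,0,0,-0.92,0.99,0,0.5],[0,0,0,-0.92,0.99,0,0.5],[0,0,0,-0.92,0.99,0,0.5],[0,0,0,-0.92,0.99,0,0.5],[0,0,0,-0.92,0.99,0,0.5],[0,0,0,-0.92,0.99,0,0.5],[0,0,0,-0.92,0.99,0,0.5]]' | tail -5
python3 -m inch '[[0,0,0,-0.92,0.99,0,0.5],[0,0,0,-0.92,0.99,0,0.5],[0,0,0,-0.92,0.99,0,0.5],[0,0,0,-0.92,0.99,0,0.5],[0,0,0,-0.92,0.99,0,0.5],[0,0,0,-0.92,0.99,0,0.5],[0,0,0,-0.92,0.99,0,0.5],[0,0,0,-0.92,0.99,0,0.5]]' | tail -5
python3 -m inch '[[0,0,0,-0.92,0.99,0.2,0.5],[0,0,0,-0.92,0.99,0.2,0.5],[0,0,0,-0.92,0.99,0.2,0.5],[0,0,0,-0.92,0.99,0.2,0.5],[0,0,0,-0.92,0.99,0.2,0.5],[0,0,0,-0.9,0.99,0.2,0.5],[0,0,0,0,0,0,0.5]]'
python3 - <<'E'
from h import *
go([414,-129,97],Ro.from_euler('xyz',[np.pi,0,-0.54+np.pi/2]))
f=grab_frame('wrist'); save(f,'w1.png'); print(np.round(f['cam_to_world'],2).tolist())
E
```

```text
eef_pos: [288.0, 326.6, 253.1]
tcp_rot: [3.142, 0.0, 1.033]
contact_force: [1.7, -0.4, 0.6]
opening: 0.501
grasp_force: 0.0
eef_pos: [363.6, 67.2, 253.3]
tcp_rot: [3.141, -0.0, 1.033]
contact_force: [1.7, 0.5, 0.2]
opening: 0.501
grasp_force: 0.0
clock: 3.27
eef_pos: [421.9, -129.8, 222.7]
tcp_rot: [3.14, 0.001, 1.03]
contact_force: [0.2, 0.1, 0.5]
opening: 0.503
grasp_force: 0.0
clk 3.27 pos [ 421.9 -129.8  222.7] rpy [3.14e+00 1.00e-03 1.03e+00] q [-3.010e-01  1.000e-01  2.041e+00 -2.000e-03  1.000e+00  2.410e-01] op 0.5
shift units [-0.13 -0.29  5.03]
turn units [ 0.0004  0.0004 -0.0004] shift after turn [-0.14 -0.29  5.03]
[[0.86, -0.49, -0.15, 460.85], [-0.52, -0.82, -0.25, -65.6], [0.0, 0.29, -0.96, 342.64], [0.0, 0.0, 0.0, 1.0]]
```

View pics/w1.png

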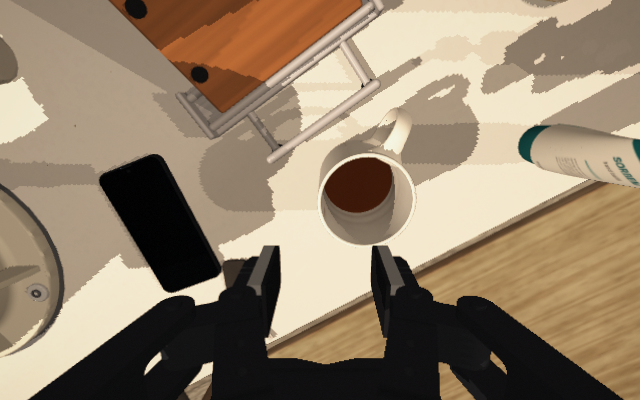

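The wrist view shows the mug rim centred at about (367,200) with its handle at (395,128). The bar_end rod runs from (275,155) to (378,85). I'll refine the cup and the rack from this view.

Run:
```python
from h import *
f=grab_frame('wrist'); W=cloud(f); pickle.dump(W,open('w.pkl','wb'))
P=W[145:250,310:425].reshape(-1,3); P=P[(P[:,2]>92)&(P[:,2]<104)]
for _ in range(3):
    A=np.c_[2*P[:,:2],np.ones(len(P))]; c=np.linalg.lstsq(A,(P[:,:2]**2).sum(1),rcond=None)[0]; R=np.sqrt(c[2]+c[0]**2+c[1]**2)
    d=np.hypot(*(P[:,:2]-c[:2]).T); print(len(P),c[:2],R,np.percentile(d,[5,95]),P[:,2].max()); P=P[(abs(d-R)<6)]
# bar_end points
u0,v0,u1,v1=275,155,378,85
B=[]
for t in np.linspace(.08,.92,60):
    u=u0+t*(u1-u0);v=v0+t*(v1-v0)
    w=W[int(v)-6:int(v)+7,int(u)-3:int(u)+4].reshape(-1,3); w=w[(w[:,2]>46)&(w[:,2]<64)]
    if len(w): B.append(np.median(w,0))
B=np.array(B); k=np.polyfit(B[:,0],B[:,1],1); print('bar',len(B),k,B.mean(0),B[[0,-1]].round(1).tolist())
```

```text
1310 [ 449.22992857 -146.760129  ] 37.0344715793662 [35.57673074 38.59856893] 97.57358162042388
1310 [ 449.22992857 -146.760129  ] 37.0344715793662 [35.57673074 38.59856893] 97.57358162042388
1310 [ 449.22992857 -146.760129  ] 37.0344715793662 [35.57673074 38.59856893] 97.57358162042388
bar 60 [ 5.65822027e-02 -1.03771371e+02] [451.32232629 -78.23455918  54.28246945] [[406.6, -80.8, 54.2], [494.5, -75.7, 54.2]]
```

```bash
python3 -m inch '[[0,0,0,-0.03,-0.2,0.7,0.5],[0,0,0,0,0,0.8,0.5],[0,0,0,0,0,0.8,0.5],[0,0,0,0,0,0.8,0.5],[0,0,0,0,0,0.7,0.5],[0,0,0,0,0,0.6,0.5],[0,0,0,0,0,0.4,0.5],[0,0,0,0,0,0.23,0.5]]'
python3 -m inch '[[0,0,0,0,0,0,0.5],[0,0,0,0,0,0,1],[0,0,0,0,0,0,1],[0,0,0,0,0,0,1],[0,0,0,0,0,0,1],[0,0,0,0,0,0,1]]' 40
python3 -m inch '[[0,0,0,0,0,-0.2,1],[0,0,0,0,0,-0.5,1],[0,0,0,0,0,-0.5,1],[0,0,0,0,0,-0.5,1],[0,0,0,0,0,-0.4,1],[0,0,0,0,0,-0.3,1]]'
python3 - <<'E'
from h import *
f=grab_frame('side'); im=np.asarray(f['pixels'])[110:270,230:480]
cv2.imwrite('pics/s2.png',cv2.resize(cv2.cvtColor(im,cv2.COLOR_RGB2BGR),None,fx=2.5,fy=2.5))
go([0,0,0])
E
```

```text
clock: 4.03
eef_pos: [415.0, -122.0, 96.5]
tcp_rot: [-3.139, 0.0, 1.034]
contact_force: [0.5, 0.6, -0.6]
opening: 0.499
grasp_force: 0.0
clock: 4.53
eef_pos: [417.3, -123.9, 98.6]
tcp_rot: [3.139, -0.001, 1.032]
contact_force: [2.0, -0.3, 7.6]
opening: 0.085
grasp_force: 39.1
clock: 5.03
eef_pos: [415.4, -123.3, 158.4]
tcp_rot: [-3.141, 0.0, 1.032]
contact_force: [-0.2, 0.2, -2.3]
opening: 0.086
grasp_force: 39.1
clk 5.08 pos [ 416.1 -123.6  159.3] rpy [ 3.141 -0.     1.032] q [-0.292  0.184  2.115  0.     0.842  0.246] op 0.08
shift units [ -4.3  -16.83   6.36]
```

View pics/s2.png

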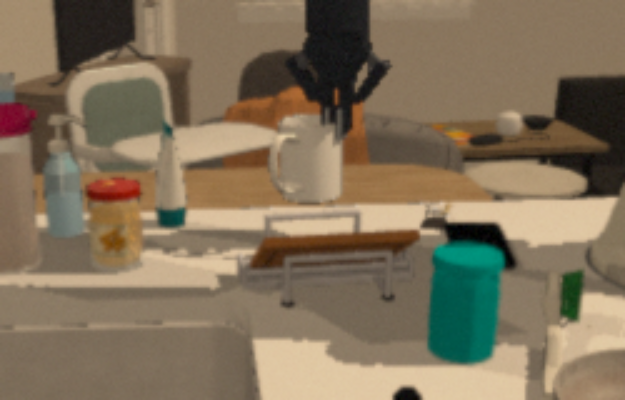

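The mug hangs upright in the gripper, pinched at the near rim and clear of the rack. I'll turn its handle away from the jar, then carry it to the back.

```bash
python3 -m inch '[[0,0,-0.0386,0,0,-0.4,1],[0,0,-0.0386,0,0,-0.4,1],[0,0,-0.0386,0,0,-0.3,1],[0,0,-0.0386,0,0,0,1],[0,0,-0.0386,0,0,0,1],[0,0,-0.0386,0,0,0,1],[0,0,-0.0386,0,0,0,1],[0,0,-0.0386,0,0,0,1]]'
python3 - <<'E'
from h import *
go([553,-133,130],Ro.from_euler('xyz',[np.pi,0,0.43+np.pi/2]))
E
```

```text
clock: 5.75
eef_pos: [415.3, -123.3, 184.5]
tcp_rot: [-3.14, -0.001, 2.008]
contact_force: [-0.2, -0.1, -1.7]
opening: 0.082
grasp_force: 39.1
clk 5.75 pos [ 415.3 -123.3  184.5] rpy [-3.140e+00 -1.000e-03  2.008e+00] q [-0.292  0.143  2.093 -0.     0.907 -0.73 ] op 0.08
shift units [-2.69  4.83  2.17]
turn units [-0.0004 -0.0003  0.0024] shift after turn [-2.65  4.85  2.18]
```

```bash
python3 -m inch '[[0,0,0,-0.2,0.4,0,1],[0,0,0,-0.4,0.75,0,1],[0,0,0,-0.5,0.9,0,1],[0,0,0,-0.5,0.9,0,1],[0,0,0,-0.5,0.9,0,1],[0,0,0,-0.4,0.7,0.3,1],[0,0,0,-0.19,0.3,0.5,1],[0,0,0,0,0,0.6,1]]'
python3 -m inch '[[0,0,0,0,0,0.6,1],[0,0,0,0,0,0.5,1],[0,0,0,0,0,0.4,1],[0,0,0,0,0,0.2,1],[0,0,0,0,0,0.12,1],[0,0,0,0,0,0,1]]'
python3 - <<'E'
from h import *
go([553,-133,99])
E
```

```text
clock: 6.42
eef_pos: [557.8, -134.2, 149.8]
tcp_rot: [3.139, 0.002, 1.998]
contact_force: [-0.0, -0.2, -2.1]
opening: 0.081
grasp_force: 39.3
clock: 6.92
eef_pos: [554.2, -133.8, 104.2]
tcp_rot: [-3.141, -0.0, 2.002]
contact_force: [0.0, -0.0, -3.2]
opening: 0.084
grasp_force: 39.2
clk 6.92 pos [ 554.2 -133.8  104.2] rpy [-3.141 -0.     2.002] q [-0.24   0.453  1.868  0.     0.821 -0.67 ] op 0.08
shift units [ 0.05 -0.03  0.21]
```

```bash
python3 -m inch '[[0,0,0,0,0,0.08,1],[0,0,0,0,0,0.08,1],[0,0,0,0,0,0.06,1],[0,0,0,0,0,0,1]]'
python3 - <<'E'
from h import *
go([553,-133,98])
f=grab_frame('side'); im=np.asarray(f['pixels'])[110:270,230:480]
W=cloud(f); hsv=cv2.cvtColor(np.asarray(f['pixels']),cv2.COLOR_RGB2HSV)
cv2.imwrite('pics/s3.png',cv2.resize(cv2.cvtColor(im,cv2.COLOR_RGB2BGR),None,fx=2.5,fy=2.5))
E
```

```text
clock: 7.25
eef_pos: [554.5, -134.2, 99.8]
tcp_rot: [3.141, 0.001, 2.002]
contact_force: [-1.9, -0.8, 4.2]
opening: 0.084
grasp_force: 42.8
clk 7.25 pos [ 554.5 -134.2   99.8] rpy [3.141e+00 1.000e-03 2.002e+00] q [-2.400e-01  4.590e-01  1.871e+00 -1.000e-03  8.110e-01 -6.710e-01] op 0.08
shift units [ 0.07 -0.04  0.07]
```

Contact is felt (+4 N), so I'll release and rise.

```bash
python3 -m inch '[[0,0,0,0,0,0,0.6],[0,0,0,0,0,0,0.6],[0,0,0,0,0,0,0.6],[0,0,0,0,0,-0.4,0.6],[0,0,0,0,0,-0.9,0.6],[0,0,0,0,0,-1,0.6],[0,0,0,0,0,-1,0.6],[0,0,0,0,0,-1,0.6]]'
python3 -m inch '[[0,0,0,0,0,-1,0.5],[0,0,0,0,0,-1,0.5],[0,0,0,0,0,-0.5,0.5]]'
python3 - <<'E'
from h import *
go([0,0,0])
f=grab_frame('top'); save(f,'t4.png'); W=cloud(f); Z=W[...,2]
P=W[185:235,360:410].reshape(-1,3); P=P[(P[:,2]>88)&(P[:,2]<104)&(P[:,0]>500)&(P[:,0]<650)]; print(len(P),np.percentile(P,[2,50,98],axis=0).round(0).tolist())
E
```

```text
clock: 7.97
eef_pos: [554.2, -133.7, 208.3]
tcp_rot: [3.141, 0.0, 2.003]
contact_force: [0.3, 0.2, 0.1]
opening: 0.4
grasp_force: 0.0
clock: 8.22
eef_pos: [555.3, -134.0, 273.1]
tcp_rot: [3.138, 0.003, 2.002]
contact_force: [0.4, 0.3, -0.6]
opening: 0.499
grasp_force: 0.0
clk 8.22 pos [ 555.3 -134.   273.1] rpy [3.138e+00 3.000e-03 2.002e+00] q [-0.239  0.249  1.732  0.     1.156 -0.671] op 0.5
shift units [ 14.19 -17.97  10.83]
74 [[543.0, -128.0, 88.0], [566.0, -83.0, 93.0], [601.0, -60.0, 101.0]]
```

View pics/t4.png

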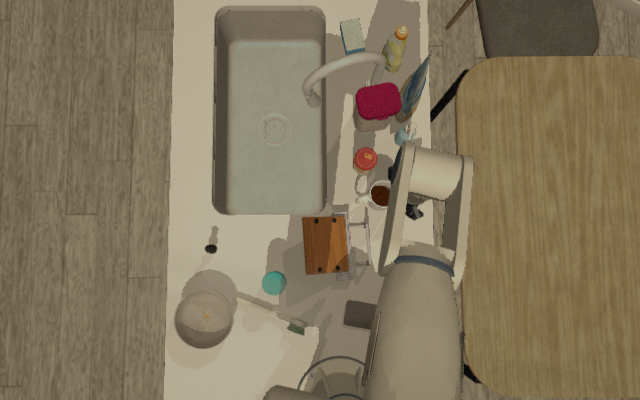

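The mug stands upright at (380,194), clear of the jar at (365,159) and the rack. Now to the left side of the board.

```bash
python3 -m inch '[[0,0,-0.0385,0,0,-0.3,0.5],[0,0,-0.0385,0,0,-0.3,0.5],[0,0,-0.0385,0,0,-0.3,0.5],[0,0,-0.0385,0,0,-0.2,0.5],[0,0,-0.0385,0,0,0,0.5],[0,0,-0.0385,0,0,0,0.5],[0,0,-0.0385,0,0,0,0.5],[0,0,-0.0385,0,0,0,0.5]]' | tail -5
python3 -m inch '[[0,0,-0.0385,0,0,0,0.5],[0,0,-0.0385,0,0,0,0.5],[0,0,0,0.5,0.5,0,0.5],[0,0,0,0.5,1,0,0.5],[0,0,0,0.5,1,0,0.5],[0,0,0,0.5,1,0,0.5],[0,0,0,0.5,1,0,0.5],[0,0,0,0.5,1,0,0.5]]' | tail -5
python3 -m inch '[[0,0,0,0.4,1,0,0.5],[0,0,0,0.4,1,0,0.5],[0,0,0,0.4,1,0,0.5],[0,0,0,0.4,1,0,0.5],[0,0,0,0,1,0,0.5],[0,0,0,0,1,0,0.5],[0,0,0,0,0.8,0,0.5],[0,0,0,0,0.5,0,0.5]]' | tail -5
python3 - <<'E'
from h import *
go([440,220,300],Ro.from_euler('xyz',[np.pi,0,np.pi+.068]))
E
```

```text
eef_pos: [554.0, -133.7, 296.5]
tcp_rot: [3.142, -0.0, 2.976]
contact_force: [0.6, 0.1, -0.1]
opening: 0.501
grasp_force: 0.0
eef_pos: [468.7, -1.0, 296.5]
tcp_rot: [3.141, -0.0, -3.072]
contact_force: [-0.3, 0.2, -0.1]
opening: 0.497
grasp_force: 0.0
eef_pos: [416.5, 179.1, 296.6]
tcp_rot: [3.141, 0.0, -3.07]
contact_force: [-0.4, -0.4, 0.3]
opening: 0.5
grasp_force: 0.0
clk 10.27 pos [416.5 179.1 296.6] rpy [ 3.141  0.    -3.07 ] q [ 4.020e-01  3.500e-02  1.932e+00  1.000e-03  1.175e+00 -1.240e+00] op 0.5
shift units [-1.05  1.57 -0.13]
turn units [0.0002 0.     0.0011] shift after turn [-1.05  1.57 -0.14]
```

```bash
python3 -m inch '[[0.0385,0,0,-0.26,0.4,0,0.5],[0.0385,0,0,-0.26,0.4,0,0.5],[0.0385,0,0,-0.26,0.4,0,0.5],[0.0385,0,0,-0.26,0.4,0,0.5],[0,0,0,0,0,0,0.5]]'
python3 - <<'E'
from h import *
go([440,220,300])
E
python3 -m inch '[[0.0385,0,0,0,0,0,0.5],[0.0385,0,0,0,0,0,0.5],[0.0385,0,0,0,0,0,0.5],[0,0,0,0,0,0,0.5]]'
cat > kin.py <<'E'
from h import *
from scipy.optimize import least_squares
D=[eval(l) for l in open('log.txt')]
def rot(q,s4=1):
    e=Ro.from_euler
    A=e('z',q[0]); B=A*e('y',q[1]); C=A*e('y',q[1]+q[2]); E=C*e('z',s4*q[3])*e('y',q[4]); F=E*e('z',np.pi/2+q[5])
    return A,B,C,E,F
def fk(q,p,s4=1):
    A,B,C,E,F=rot(q,s4)
    return A.apply([p[0],0,p[1]])+B.apply([p[2],0,p[3]])+C.apply([p[4],0,p[5]])+E.apply([p[6],0,p[7]]),F
E
python3 - <<'E'
from kin import *
go([440,220,300])
D=[eval(l) for l in open('log.txt')]
for s4 in (1,-1):
    print(s4,[round((fk(q,np.zeros(8),s4)[1].inv()*Ro.from_euler('xyz',R)).magnitude(),3) for q,_,R in D])
    s=least_squares(lambda p:np.r_[np.concatenate([fk(q,p,s4)[0]-t for q,t,_ in D]),1e-3*p],[0,300,0,350,0,350,0,200]); print(s.x.round(1),abs(s.fun[:-8]).max())
E
```

```text
clock: 10.68
eef_pos: [440.2, 221.2, 286.7]
tcp_rot: [-2.65, -0.002, -3.067]
contact_force: [-0.2, -0.2, -0.9]
opening: 0.499
grasp_force: 0.0
clk 10.68 pos [440.2 221.2 286.7] rpy [-2.650e+00 -2.000e-03 -3.067e+00] q [ 0.711  0.27   1.761 -0.392  1.432 -0.816] op 0.5
shift units [ 0.01 -0.29 -0.45]
clock: 11.02
eef_pos: [439.2, 218.5, 286.8]
tcp_rot: [-2.288, -0.005, -3.069]
contact_force: [-0.4, -0.7, -1.0]
opening: 0.502
grasp_force: 0.0
clk 11.02 pos [439.2 218.5 286.8] rpy [-2.288 -0.005 -3.069] q [ 0.825  0.431  1.701 -0.583  1.659 -0.672] op 0.5
shift units [-0.04 -0.36 -0.39]
1 [0.0, 0.0, 0.0, 0.0, 0.0, 0.0, 0.0, 0.0, 0.0, 0.0, 0.0]
[ 5.000e-01  2.926e+02 -1.000e-01  5.672e+02  5.810e+01  4.941e+02
  4.000e-01  3.189e+02] 1.444296064800227
-1 [0.0, 0.0, 0.003, 0.0, 0.0, 0.0, 0.001, 0.0, 0.001, 0.784, 1.165]
[113.7   9.4  -4.7 384.1 -28.7 448.7  96.  -48.2] 210.45662270985096
```

```bash
cat >> kin.py <<'E'
Pk=np.array([.5,292.6,-.1,567.2,58.1,494.1,.4,318.9])
LO=np.array([-2.63,-.92,.06,-1.3,0,-3.02]); HI=np.array([2.63,2.1,2.66,4.44,2.69,3.02])
O=np.array([446,-7,0.]); YAW=.068
def target(th,rad,n,phi=0,x=0,lag=0):
    "board elevation th (rad, from rack +y), TCP at radius rad, normal offset n, phi lean towards +x; lag: tool angle offset"
    Rk=Ro.from_euler('z',YAW)
    p=O+Rk.apply([x,rad*np.cos(th)-n*np.sin(th),12+rad*np.sin(th)+n*np.cos(th)])
    t=th+lag; zt=-np.array([0,np.cos(t),np.sin(t)]); yt=np.array([0,np.sin(t),-np.cos(t)]) 
    xt=np.array([-1.,0,0]); M=np.c_[xt,np.cross(zt,xt),zt]
    Rt=Rk*Ro.from_matrix(M)*Ro.from_euler('y',-phi)
    return p,Rt
def ik(p,R,q0):
    def f(q):
        a,F=fk(q,Pk); return np.r_[(a-p)/100,(F.inv()*R).as_rotvec()]
    s=least_squares(f,np.clip(q0,LO+1e-3,HI-1e-3),bounds=(LO,HI)); return s.x,abs(s.fun).max()
E
python3 - <<'E'
from kin import *
for phi in (0,.3,.6):
    q=np.array(D[-1][0])
    for d in range(30,151,15):
        th=np.radians(d); p,R=target(th,132,5-9*(d-30)/120,phi)
        q,e=ik(p,R,q); w=p-R.apply([0,0,319])
        C=rot(q)[2]; el=rot(q)[0].apply([.5,0,292.6])+rot(q)[1].apply([0,0,567])
        print(phi,d,p.round(0),'q',q.round(2),'e',round(e,4),'wrist',w.round(0),'elb',el.round(0))
E
```

```text
0 30 [438. 105.  82.] q [ 0.74  0.75  1.91 -0.77  1.38 -0.38] e 0.0 wrist [420. 380. 242.] elb [288. 261. 706.]
0 45 [440.  83. 108.] q [ 0.63  0.55  2.   -0.7   1.18 -0.54] e 0.0 wrist [425. 308. 334.] elb [241. 175. 776.]
0 60 [442.  56. 128.] q [ 0.46  0.38  2.07 -0.58  1.   -0.78] e 0.0 wrist [431. 216. 404.] elb [187.  94. 820.]
0 75 [444.  26. 140.] q [ 0.24  0.26  2.1  -0.34  0.85 -1.16] e 0.0 wrist [438. 108. 448.] elb [142.  35. 841.]
0 90 [446.  -7. 144.] q [-0.02  0.23  2.1  -0.    0.81 -1.66] e 0.0 wrist [446.  -7. 463.] elb [128.  -2. 845.]
0 105 [448. -40. 140.] q [-0.26  0.29  2.07  0.32  0.9  -2.11] e 0.0 wrist [ 454. -123.  448.] elb [155. -42. 837.]
0 120 [450. -71. 127.] q [-0.46  0.42  2.    0.51  1.07 -2.43] e 0.0 wrist [ 461. -230.  403.] elb [ 206. -103.  811.]
0 135 [452. -98. 107.] q [-0.6   0.59  1.9   0.62  1.27 -2.63] e 0.0 wrist [ 468. -323.  333.] elb [ 262. -181.  762.]
0 150 [ 454. -119.   81.] q [-0.7   0.79  1.79  0.68  1.46 -2.75] e 0.0 wrist [ 472. -395.  241.] elb [ 310. -259.  691.]
0.3 30 [438. 105.  82.] q [ 0.84  0.72  2.08 -1.01  1.24 -0.16] 
[... 1361 characters left out ...]
0.] q [ 0.28  0.13  2.44 -1.3   0.33 -0.22] e 0.0765 wrist [259.  81. 394.] elb [ 69.  20. 855.]
0.6 90 [446.  -7. 144.] q [-0.01  0.09  2.47 -1.11  0.   -0.53] e 0.0451 wrist [266. -20. 407.] elb [ 51.  -1. 857.]
0.6 105 [448. -40. 140.] q [-0.08  0.11  2.47 -1.3   0.   -0.25] e 0.2999 wrist [ 273. -121.  394.] elb [ 61.  -5. 856.]
0.6 120 [450. -71. 127.] q [-0.14  0.15  2.45 -1.3   0.   -0.16] e 0.5487 wrist [ 280. -215.  355.] elb [ 84. -12. 853.]
0.6 135 [452. -98. 107.] q [-0.19  0.21  2.42 -1.3   0.   -0.06] e 0.7873 wrist [ 285. -296.  294.] elb [116. -23. 847.]
0.6 150 [ 454. -119.   81.] q [-0.24  0.28  2.4  -1.3   0.    0.05] e 1.0111 wrist [ 289. -359.  213.] elb [154. -37. 837.]
```

Run:
```python
from kin import *
p,R=target(np.pi/6,190,6); print(p); go(p,R)
f=pickle.load(open('top.pkl','rb')); W=cloud(f); print('table z',np.nanmedian(W[100:300,480:500].reshape(-1,3),0), 'edge', W[200,462], W[200,450])
```

```text
[435.02341564 154.17147898 112.19615242]
clk 11.02 pos [439.2 218.5 286.8] rpy [-2.288 -0.005 -3.069] q [ 0.825  0.431  1.701 -0.583  1.659 -0.672] op 0.5
shift units [0.32 3.59 6.51]
turn units [0.0615 0.0002 0.0021] shift after turn [0.34 4.77 5.7 ]
table z [ 596.85037872 -509.20375992 -175.98291164] edge [ 594.08580636 -418.68103788 -175.39979777] [ 680.57444787 -582.22602708 -912.0043449 ]
```

```bash
python3 -m inch '[[0.0307,0,0.001,0,0,0,0.5],[0.0307,0,0.001,0,0,0,0.5],[0,0,0,0.05,0.8,0.9,0.5],[0,0,0,0.05,0.8,0.95,0.5],[0,0,0,0.05,0.8,0.95,0.5],[0,0,0,0.05,0.8,0.95,0.5],[0,0,0,0.05,0.7,0.9,0.5],[0,0,0,0.05,0.5,0.7,0.5]]'
python3 -m inch '[[0,0,0,0.04,0.37,0.35,0.5],[0,0,0,0,0,0,0.5]]'
python3 - <<'E'
from kin import *
p,R=target(np.pi/6,132,6); go(p,R)
f=grab_frame('wrist'); save(f,'w5.png'); W=cloud(f); im=np.asarray(f['pixels']); hsv=cv2.cvtColor(im,cv2.COLOR_RGB2HSV)
m=(hsv[...,0]<16)&(hsv[...,1]>120)&(W[...,2]>30)&(W[...,2]<100)&(W[...,1]>20); P=W[m]; print(len(P))
b=R.inv().apply(P-p); print('in grasp tool frame: edge z',np.percentile(b[:,2],[1,2,5]),'near-edge y (upper face)',np.percentile(b[b[:,2]<30][:,1],[10,50,90]),'x',np.percentile(b[:,0],[1,99]))
E
```

```text
clock: 11.68
eef_pos: [436.9, 156.6, 125.2]
tcp_rot: [-2.107, 0.003, -3.077]
contact_force: [0.1, -0.2, 0.3]
opening: 0.499
grasp_force: 0.0
clock: 11.85
eef_pos: [435.9, 153.7, 113.0]
tcp_rot: [-2.103, 0.002, -3.077]
contact_force: [-0.2, -0.3, 0.3]
opening: 0.5
grasp_force: 0.0
clk 11.85 pos [435.9 153.7 113. ] rpy [-2.103e+00  2.000e-03 -3.077e+00] q [ 0.797  0.722  1.836 -0.701  1.464 -0.423] op 0.5
shift units [0.03 0.02 2.32]
turn units [ 0.0029 -0.0007 -0.0012] shift after turn [0.03 0.04 2.32]
5159
in grasp tool frame: edge z [0.25331958 0.41796888 0.68310527] near-edge y (upper face) [-8.27115504 -3.55680777  1.14802941] x [-79.0477307   75.24794425]
```

View pics/w5.png

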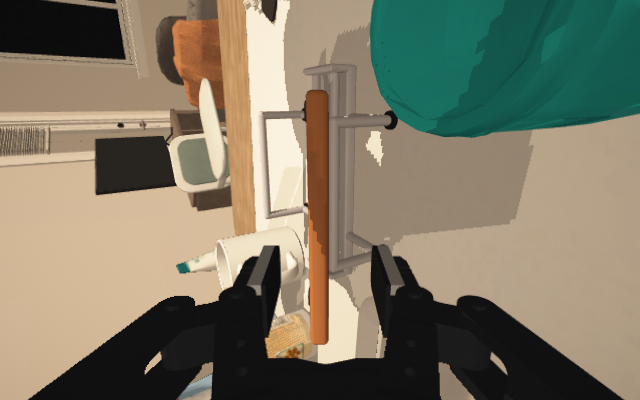

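The wrist view shows the board edge-on along column 318, between the fingers at 270 and 385. The bar and rack are behind it and the teal cup is off to the upper right. I'll go in and grip.

```bash
python3 -m inch '[[0,0,0,0.03,-0.06,0.5,0.5],[0,0,0,0,-0.04,0.6,0.5],[0,0,0,0,0,0.6,0.5],[0,0,0,0,0,0.4,0.5],[0,0,0,0,0,0.27,0.5],[0,0,0,0,0,0,0.5]]'
python3 -m inch '[[0,0,0,0,0,0,0.7],[0,0,0,0,0,0,0.8],[0,0,0,0,0,0,1],[0,0,0,0,0,0,1],[0,0,0,0,0,0,1],[0,0,0,0,0,0,1]]' 30
python3 - <<'E'
from kin import *
p,R=target(np.pi/6,132,6); go(p,R)
E
```

```text
clock: 12.4
eef_pos: [439.2, 101.2, 86.0]
tcp_rot: [-2.101, 0.004, -3.076]
contact_force: [0.2, -0.0, 0.6]
opening: 0.498
grasp_force: 0.0
clock: 12.9
eef_pos: [439.9, 103.2, 87.0]
tcp_rot: [-2.101, 0.006, -3.074]
contact_force: [0.4, 2.0, 4.5]
opening: 0.131
grasp_force: 29.7
clk 12.9 pos [439.9 103.2  87. ] rpy [-2.101  0.006 -3.074] q [ 0.731  0.742  1.907 -0.768  1.373 -0.384] op 0.13
shift units [0.06 0.15 0.04]
turn units [ 0.0023  0.0007 -0.0016] shift after turn [0.06 0.15 0.04]
```

```bash
cat >> kin.py <<'E'
def arc():
    s=r.sense(); Rk=Ro.from_euler('z',YAW); R0=Ro.from_euler('xyz',s['tcp_rot'])
    z=Rk.inv().apply(R0.apply([0,0,1])); th=np.arctan2(-z[2],-z[1]); 
    p=Rk.inv().apply(s['eef_pos']-O)-[0,0,12]
    rad=p[1]*np.cos(th)+p[2]*np.sin(th); n=-p[1]*np.sin(th)+p[2]*np.cos(th)
    print('clk',round(s['clock'],2),'th',np.degrees(th).round(1),'rad',rad.round(1),'n',n.round(1),'x',p[0].round(1),'F',s['contact_force'].round(1),'T',s['wrist_torque'].round(2),'grip',round(s['grasp_force'],1),'q',s['qpos'].round(2))
E
python3 -c "from kin import *; arc()"
python3 -m inch '[[-0.01,0,0,0,-0.16,0.0,1],[-0.02,0,0,0,-0.313,0.01,1],[-0.02,0,0,0,-0.313,0.01,1],[-0.02,0,0,0,-0.313,0.01,1],[-0.01,0,0,0,-0.16,0,1]]'
python3 -c "from kin import *; arc()"
```

```text
clk 12.9 th 30.4 rad 133.1 n 8.8 x 1.4 F [0.4 2.  4.5] T [-0.52 -0.04  0.1 ] grip 29.7 q [ 0.73  0.74  1.91 -0.77  1.37 -0.38]
clock: 13.32
eef_pos: [441.5, 84.8, 113.5]
tcp_rot: [-2.358, 0.008, -3.075]
contact_force: [-6.1, 13.1, 17.7]
opening: 0.134
grasp_force: 39.6
clk 13.32 th 45.1 rad 136.8 n 6.6 x 1.8 F [-6.1 13.1 17.7] T [-0.8   0.59 -0.64] grip 39.6 q [ 0.63  0.54  1.99 -0.7   1.19 -0.54]
```

```bash
python3 -m inch '[[-0.0208,0,0,0,-0.326,-0.05,1],[-0.0208,0,0,0,-0.326,-0.03,1],[-0.0208,0,0,0,-0.326,-0.02,1],[-0.0208,0,0,0,-0.326,-0.01,1]]'
python3 -c "from kin import *; arc()"
```

```text
clock: 13.65
eef_pos: [442.6, 60.7, 134.9]
tcp_rot: [-2.617, 0.006, -3.074]
contact_force: [0.5, -1.9, 1.9]
opening: 0.131
grasp_force: 32.1
clk 13.65 th 60.0 rad 140.3 n 2.9 x 1.2 F [ 0.5 -1.9  1.9] T [-0.57 -0.01  0.01] grip 32.1 q [ 0.47  0.37  2.06 -0.58  1.01 -0.78]
```

Forces are small, so I'll carry on to upright.

```bash
python3 -m inch '[[-0.0208,0,0,0,-0.354,0.01,1],[-0.0208,0,0,0,-0.354,0.01,1],[-0.0208,0,0,0,-0.354,0.015,1],[-0.0208,0,0,0,-0.354,0.015,1]]'
python3 -c "from kin import *; arc()"
python3 -m inch '[[-0.0208,0,0,0,-0.354,0.01,1],[-0.0208,0,0,0,-0.354,0.01,1],[-0.0208,0,0,0,-0.354,0.01,1],[-0.0208,0,0,0,-0.354,0.01,1]]'
python3 -c "from kin import *; arc()"
```

```text
clock: 13.98
eef_pos: [445.1, 27.9, 148.8]
tcp_rot: [-2.879, 0.008, -3.074]
contact_force: [-0.3, -2.4, 3.5]
opening: 0.131
grasp_force: 32.1
clk 13.98 th 74.9 rad 141.2 n 1.9 x 1.5 F [-0.3 -2.4  3.5] T [-0.71  0.2  -0.06] grip 32.1 q [ 0.25  0.24  2.1  -0.34  0.87 -1.16]
clock: 14.32
eef_pos: [447.9, -7.1, 153.6]
tcp_rot: [-3.14, 0.009, -3.075]
contact_force: [0.2, 0.1, -1.1]
opening: 0.134
grasp_force: 29.1
clk 14.32 th 89.9 rad 141.6 n 0.4 x 1.9 F [ 0.2  0.1 -1.1] T [ 0.02  0.06 -0.  ] grip 29.1 q [-0.02  0.21  2.1  -0.    0.82 -1.66]
```

```bash
python3 -m inch '[[-0.0208,0,0,0,-0.354,0.01,1],[-0.0208,0,0,0,-0.354,0.01,1],[-0.0208,0,0,0,-0.354,0.01,1],[-0.0208,0,0,0,-0.354,0.01,1]]'
python3 -c "from kin import *; arc()"
python3 -m inch '[[-0.0208,0,0,0,-0.354,0.01,1],[-0.0208,0,0,0,-0.354,0.01,1],[-0.0208,0,0,0,-0.354,0.01,1],[-0.0208,0,0,0,-0.354,0.01,1]]'
python3 -c "from kin import *; arc()"
```

```text
clock: 14.65
eef_pos: [450.9, -42.9, 150.3]
tcp_rot: [2.883, 0.01, -3.075]
contact_force: [-6.1, -6.6, 18.3]
opening: 0.131
grasp_force: 32.5
clk 14.65 th 104.8 rad 143.0 n -0.5 x 2.5 F [-6.1 -6.6 18.3] T [-0.62  1.15  0.26] grip 32.5 q [-0.27  0.27  2.06  0.31  0.92 -2.12]
clock: 14.98
eef_pos: [454.1, -76.9, 137.2]
tcp_rot: [2.623, 0.012, -3.076]
contact_force: [0.7, -5.7, 11.8]
opening: 0.133
grasp_force: 31.4
clk 14.98 th 119.7 rad 143.5 n -1.0 x 3.3 F [ 0.7 -5.7 11.8] T [ 0.03 -0.1  -0.07] grip 31.4 q [-0.48  0.4   1.99  0.51  1.09 -2.43]
```

```bash
python3 -m inch '[[-0.0208,0,0,0,-0.29,0.02,1],[-0.0208,0,0,0,-0.3,0.03,1],[-0.0208,0,0,0,-0.31,0.04,1],[-0.0208,0,0,0,-0.32,0.04,1]]'
python3 -c "from kin import *; arc()"
```

```text
clock: 15.32
eef_pos: [455.7, -101.2, 116.4]
tcp_rot: [2.364, 0.012, -3.077]
contact_force: [-3.8, -24.9, 23.2]
opening: 0.132
grasp_force: 34.2
clk 15.32 th 134.5 rad 140.8 n -5.8 x 3.3 F [ -3.8 -24.9  23.2] T [-0.74  0.76  0.49] grip 34.2 q [-0.61  0.58  1.9   0.62  1.27 -2.62]
```

```bash
python3 -m inch '[[-0.0208,0,0,0,-0.32,-0.05,1],[-0.0208,0,0,0,-0.32,0,1]]'
python3 -c "from kin import *; arc()"
```

```text
clock: 15.48
eef_pos: [456.0, -112.2, 104.2]
tcp_rot: [2.234, 0.01, -3.078]
contact_force: [1.8, -8.2, 0.9]
opening: 0.135
grasp_force: 30.9
clk 15.48 th 142.0 rad 140.0 n -7.7 x 2.8 F [ 1.8 -8.2  0.9] T [-1.41 -0.1  -0.15] grip 30.9 q [-0.66  0.67  1.85  0.65  1.37 -2.69]
```

```bash
python3 -m inch '[[-0.0208,0,0,0,-0.32,0.01,1],[-0.015,0,0,0,-0.23,0.01,1],[0,0,0,0,0,0,1]]'
python3 - <<'E'
from kin import *
arc()
f=grab_frame('top'); W=cloud(f); im=np.asarray(f['pixels']); hsv=cv2.cvtColor(im,cv2.COLOR_RGB2HSV); save(f,'t6.png')
m=np.zeros(im.shape[:2],bool); m[200:290,320:400]=1
m&=(hsv[...,0]<20)&(hsv[...,1]>90)&(W[...,2]>15)&(W[...,2]<100); P=W[m]
A=np.c_[P[:,:2],np.ones(len(P))]; co=np.linalg.lstsq(A,P[:,2],rcond=None)[0]; print(len(P),'tilt',np.degrees(np.arctan(np.hypot(*co[:2]))),'dir',np.arctan2(co[1],co[0]),np.percentile(P,[2,98],axis=0).round(0).tolist())
E
```

```text
clock: 15.73
eef_pos: [456.5, -120.8, 90.8]
tcp_rot: [2.121, 0.008, -3.079]
contact_force: [1.4, -17.2, 6.9]
opening: 0.133
grasp_force: 32.3
clk 15.73 th 148.5 rad 138.5 n -7.5 x 2.7 F [  1.4 -17.2   6.9] T [-1.12 -0.1  -0.16] grip 32.3 q [-0.7   0.76  1.8   0.68  1.45 -2.74]
2556 tilt 26.779960897177816 dir -1.693042794042463 [[372.0, -121.0, 19.0], [563.0, -0.0, 94.0]]
```

View pics/t6.png

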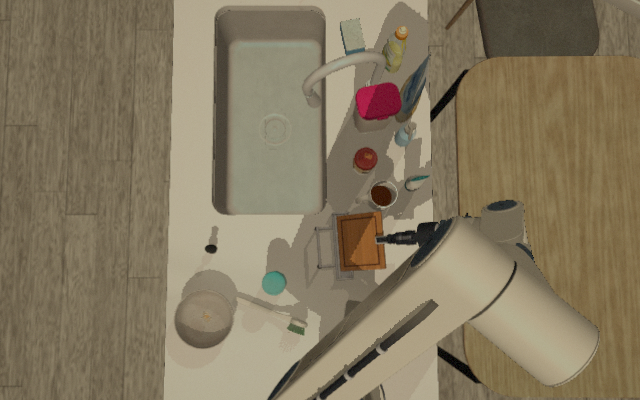

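The top view shows the board at (360,242), grooved face up and leaning right, still held. The mug at (382,195) and the rest are standing. I'll finish the last degrees and release.

```bash
python3 -m inch '[[-0.007,0,0,0,-0.1,-0.04,1],[0,0,0,0,0,-0.02,1],[0,0,0,0,0,0,1]]'
python3 -c "from kin import *; arc()"
```

```text
clock: 16.03
eef_pos: [455.8, -120.7, 90.8]
tcp_rot: [2.099, 0.007, -3.077]
contact_force: [1.1, -8.0, 2.4]
opening: 0.133
grasp_force: 30.6
clk 16.03 th 149.7 rad 138.3 n -10.5 x 2.1 F [ 1.1 -8.   2.4] T [-0.84 -0.26 -0.27] grip 30.6 q [-0.7   0.78  1.79  0.68  1.47 -2.74]
```

```bash
python3 -m inch '[[0,0,0,0,-0.04,0,1],[0,0,0,0,-0.04,0,1],[0,0,0,0,0,0,1]]'
python3 -c "from kin import *; arc()"
```

```text
clock: 16.28
eef_pos: [455.9, -121.4, 89.7]
tcp_rot: [2.098, 0.007, -3.077]
contact_force: [2.1, -5.9, 3.6]
opening: 0.133
grasp_force: 30.6
clk 16.28 th 149.8 rad 138.3 n -9.4 x 2.1 F [ 2.1 -5.9  3.6] T [-0.18 -0.19 -0.35] grip 30.6 q [-0.7   0.78  1.79  0.68  1.47 -2.75]
```

```bash
python3 -m inch '[[0,0,0,0,0,0,0.85],[0,0,0,0,0,0,0.82],[0,0,0,0,0,0,0.8],[0,0,0,0,0,0,0.75],[0,0,0,0,0,0,0.65],[0,0,0,0,0,0,0.5],[0,0,0,0,0,0,0.5],[0,0,0,0,0,0,0.5]]'
python3 -m inch '[[0,0,0,0,0,-0.2,0.5],[0,0,0,0,0,-0.4,0.5],[0,0,0,0,0,-0.6,0.5],[0,0,0,0,0,-0.8,0.5],[0,0,0,0,0,-0.8,0.5],[0,0,0,0,0,-0.8,0.5],[0,0,0,0,0,-0.4,0.5],[0,0,0,0,0,0,0.5]]'
python3 - <<'E'
from kin import *
arc()
f=grab_frame('top'); W=cloud(f); im=np.asarray(f['pixels']); hsv=cv2.cvtColor(im,cv2.COLOR_RGB2HSV)
m=np.zeros(im.shape[:2],bool); m[207:280,325:388]=1
m&=(hsv[...,0]<20)&(hsv[...,1]>90)&(W[...,2]>15)&(W[...,2]<100)&(W[...,0]<530); P=W[m]
A=np.c_[P[:,:2],np.ones(len(P))]; co=np.linalg.lstsq(A,P[:,2],rcond=None)[0]; print(len(P),'tilt',np.degrees(np.arctan(np.hypot(*co[:2]))),'dir',np.arctan2(co[1],co[0]),np.percentile(P,[2,98],axis=0).round(0).tolist())
print('rect',cv2.minAreaRect(P[:,:2].astype(np.float32)))
cv2.imwrite('pics/t7.png',cv2.resize(cv2.cvtColor(im[110:300,190:440],cv2.COLOR_RGB2BGR),None,fx=3,fy=3))
E
```

```text
clock: 16.95
eef_pos: [454.5, -120.2, 89.6]
tcp_rot: [2.096, 0.005, -3.075]
contact_force: [0.7, 0.8, -0.1]
opening: 0.5
grasp_force: 0.0
clock: 17.62
eef_pos: [460.9, -209.5, 141.0]
tcp_rot: [2.099, 0.008, -3.077]
contact_force: [-0.1, 0.6, 0.7]
opening: 0.501
grasp_force: 0.0
clk 17.62 th 149.7 rad 240.4 n -9.0 x 1.1 F [-0.1  0.6  0.7] T [-0.43 -0.03 -0.  ] grip 0.0 q [-0.8   0.76  1.64  0.6   1.64 -2.69]
2574 tilt 30.05724629028314 dir -1.5075981528833422 [[372.0, -118.0, 22.0], [524.0, 0.0, 92.0]]
rect ((448.57818603515625, -59.021827697753906), (160.5780487060547, 124.5755386352539), 3.371997356414795)
```

View pics/t7.png

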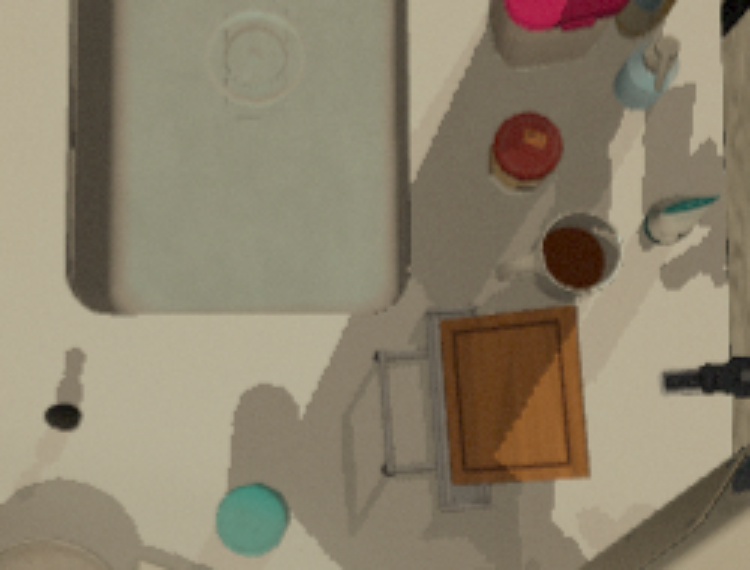

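The board leans at 30° on the end bar, groove up and parallel to the rack. The mug, jar, tube, pump and stopper all stand, and the gripper is clear by about 90 mm.

```bash
python3 -c "from rig import r; print(r.sign_off())"
```

```text
the job is handed in; nothing more can be done
None
```

The board is turned over and leans at 30° on the opposite rest bar with its grooved face up; the mug was the one in the way and now stands upright behind the rack, nothing was knocked over, and the job was handed in at about 18 s.

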